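# Slide the stepped block under the leaf spring

### The arm

A 6-joint arm with a two-finger parallel gripper is mounted at the origin on a cart in front of the work surface, level with it; the furniture and walls round the work are solid. World frame = base frame: x ahead of the robot, y to its left, z up, the work surface at z = 0. Lengths are in m, angles in rad, forces in N, time in s.
With the tool pointing down it reaches from about 0.35 to 0.975 m from the base axis. Payload 4.9 kg.
Tool frame: the origin (TCP) lies midway between the tips of the shut fingers; the grasp point (between the pads) lies 19 mm behind it; x points along the fingers, z is the direction in which the jaws open and shut, and the axes are right-handed (so a half turn about x gives the same grasp; the last joint's range is limited). The gripper opens to 85 mm and grips with 20 to 120 N. Pads are 22 mm wide; open, the fingers measure 114 mm over their backs; the gripper's body (76 mm by 85 mm) begins 54 mm behind the grasp point. The pads swing forward as they close: fully open they stand 13 mm farther back than shut.
Start: joints at [1.001, 0.053, 1.613, -0, 1.476, -0.119], TCP at [0.272, 0.563, 0.231] pointing down, gripper open.
Joint ranges: [-3.01, 3.01], [-1.01, 2.22], [0.06, 2.58], [-1.02, 4.17], [0.09, 2.62], [-3.14, 3.14]. Speed limits (rad/s): [2.57, 2.57, 3.14, 3.14, 3.14, 3.14].

### API

Orientations are given as a unit quaternion [w, x, y, z].
In Python, from plant import state, cams, workorder, nets gives the robot as it stands.
- The arm moves only by the tool play_rows, never from a script. Its argument "motion" is a list of rows, each a list of 3 entries, a list of its own where there are three numbers: the closure, from -1 (fully open) to 1 (shut), then the shift along the world's x, y, z in m, then the turn about the world's z in rad. A call has 1 to 5 rows; each row is the pose to reach, as a shift and turn from the pose commanded when the call began; what a row does not reach only later rows make up. A row lasts 1/10 s, in which the tool goes at most 50 mm and 8.59 degrees, less where a joint would pass 70% of its speed; a pose out of reach is approached as far as the arm can. A call with a gripper value outside its range is refused whole. The fingers move at their own pace and stop on an object; the grip force is fixed at half the most. Time passes only in rows, so rows that repeat a pose let the fingers close. It gives the time, the measured TCP pose, the force and the opening at its end, in the units of the state.
- state(): the state, without advancing time (a new reading comes with each control period).
- cams.grab_frame(name): name is "scene" or "top"; returns (picture, depth): 480x640x3 uint8, red, green, blue; 480x640 float32, m along the optical axis (not along the pixel's ray), 0 where there is no reading.
- cams.camera_info(name): a dict with "K" (3x3 intrinsics, pixels), "rvec" (rotation vector, rad) and "tvec" (3), from world to camera coordinates, as OpenCV has them. Camera axes: x right, y down, z forward; pixel columns grow to the right and rows downward; lengths in m; the calibration is good to about 2 mm. A picture is of the moment at which its call begins. camera_info takes no time and is no camera call.
- workorder.job_done(): hands the job in, once; it reports no verdict.
Trained networks look in the newest picture that a camera, given by its name, has taken for a name from the list of things; names that differ only in an ending like _2 or _b are one class to them, and where a whole thing is asked for, a point or a joint stands for the part that bears it (a point fixed in the world has none). Each returns a list of dicts, best first, with "score" (0 to 1); they miss things now and then, are a little off and sometimes report something else, mostly with a low value. They report only what shows in the picture. A call takes as long as a camera call. They do not tell look-alikes from the thing itself.
- nets.recognise(camera, target): "at" ([x, y, z] in m, in world coordinates, good to about 4 mm: the middle of the surface that is visible of it).
- nets.landmark_of(camera, target): "at" ([x, y, z] in m, in world coordinates, good to about 4 mm: a listed point, or the origin of a listed thing).
The state is a dict: "time": time; "joint_pos": joint angles; "joint_vel": joint speeds; "joint_efforts": joint torques, N m; "tool_pos": TCP position; "tool_rot": TCP orientation; "contact_force": force on the tool from outside, world axes, zero at the start; "ft_torque": the same for the moment, N m; "gripper_width": opening from 0.0 (shut) to 1.0 (fully open).
Only numpy, scipy, OpenCV 4.12 (cv2) and the standard library are available. Lean on these libraries where they do the work, as an engineer would, in place of code of your own. Each camera call takes 0.05 s, during which the arm holds its last target.

### The job

Load the stepped steel block into the spring guide: with the fingertips on its low tail, press the block down hard against the sprung pad it rests on, and keep it down while you slide it under the clamp bar and the leaf spring, fully home against the end stop, so that the pad pops up again behind it. Do not lift the block, leave the three small parts beside the guide where they are, and finish with the hand clear.

Things in the scene. Friction and masses are not known exactly. Their poses are not given: they have to be found in the camera images.
- fixture: Spring guide: aluminium channel 275 mm long, 80 mm wide (feet to 116), bolted to the bench. Origin on the bench under the clamp bar's front face, mid-channel; x = sliding direction (away from the robot, turned up to 0.5 rad), z up. Rails: inner faces y = +/-31.5, tops z = 24, x = -186 to 89 mm. Floor z = 10 mm from x = -76 mm on. All mm below are in this frame unless the block's is named.
- clamp_bar (a point): Middle of the front lower edge of the dark clamp bar that bridges the channel, at x = 0, z = 30 mm. The bar runs to x = 14 mm and z = 40 mm (screw heads to 44). The leaf spring is clamped on it and slopes down behind it to z = 23 mm at x = 52 mm. The hand must stay in front of the bar; only the block's nose goes under it.
- end_stop (a point): Middle of the end stop's face, x = 77, z = 18 mm. The block is home with its nose against it: block origin then at x = -7 mm, underside at z = 10 mm.
- block: Stepped steel block, 150 x 60 mm, 0.25 kg, loose in the channel on the sprung pad. Origin on its underside at the foot of the step, mid-width; x to its nose. Low tail: x = -66 to 0, 8 mm thick, flat grooved deck. It slides easily on the greased guide. High nose: x = 0 to 84, 18 mm thick. Underside at z = 18 mm at the start (nose 8 to 22 mm short of the bar and too high for it); at z = 10 mm fully down, where it clears the bar by 2 mm.
- step_foot (a point): Foot of the step on the block's deck, mid-width (x = 0, z = 8 mm in the block's frame). The upright face of the step rises 10 mm from here across the whole width: a fingertip on the deck just behind it presses the block down and pushes on this face.
- block_nose (a point): Middle of the block's front face, at x = 84 mm, z = 9 mm in the block's frame.
- lift_pad (a joint): How far the sprung plastic pad under the block's tail is pressed down, m: 0 up (top at z = 18 mm), 0.008 fully down, flush with the floor. Pad: x = -150 to -77 mm, 56 mm wide. Its spring pushes up with 9 N at the top, 18 N fully down (it also carries the block's weight). It pops up once the block's tail has passed its front edge, and blocks the way back.
- leaf_spring (a joint): Lift of the leaf spring about its clamped end, rad: 0 at rest, about 0.13 with the block's nose under its tip. It presses on the nose with about 6 N; pushing the nose under it takes 10 to 20 N.
- bush: Grey flanged bush, 34 mm across, 28 mm high, standing on the bench beside the guide; origin under its centre. A bystander.
- nozzle: Blast nozzle, 27 mm across, 44 mm high, standing on the bench beside the guide; origin under its centre. A bystander.
- drilled_block: White drilled block, 30 x 40 x 22 mm, lying on the bench beside the guide; origin under its centre. A bystander.
Things that resemble listed ones, but are neither listed nor needed, are in the scene too. Of the things like the block, leave any that is green or orange; of the rest the larger one is meant.

How it is judged:
By the outcome, as a careful person would: the job done as asked, in the order asked, and still so for the second after the job is handed in, with the robot touching nothing.
It also fails if it takes over 45 s, if anything falls off the work surface, if the arm or the gripper's body presses on something with over 40 N, if the wrist force passes 120 N, or if a joint passes its speed limit or range.

## Working session

There is one attempt and no reset: what is moved stays moved. The work goes in short steps, Python scripts to look and compute and a tool call to move; the robot and the scene stay as the last step left them, time stands still between calls to the robot, and variables do not carry over. Pictures are saved under pics/ and viewed, and the job is handed in when it is done.

Besides the shell and the picture viewer there is one more tool, called after "Call:" in YAML: its name, and indented under it one key for each argument. play_rows: Moves the arm, as the interface text tells. Its arguments: {"type":"object","properties":{"motion":{"type":"array","items":{"type":"array"}}},"required":["motion"]}

```bash
ls; mkdir -p pics; python3 - <<'E'
from plant import state,cams,nets
import cv2,numpy as np
s=state();print(s)
for c in("scene","top"):
    p,d=cams.grab_frame(c);cv2.imwrite(f"pics/{c}0.png",p[:,:,::-1]);np.save(f"pics/{c}0d.npy",d)
    i=cams.camera_info(c);print(c,i)
    for t in ["clamp_bar","end_stop","step_foot","block_nose","fixture","block"]:
        print(c,t,[(np.round(r['at'],4).tolist(),round(r['score'],2)) for r in nets.landmark_of(c,t)])
print(state()['time'])
E
```

```text
pics
{'time': 0.0, 'joint_pos': array([ 1.00102593e+00,  5.33500409e-02,  1.61429602e+00,  7.80474334e-06,
        1.47604023e+00, -1.19006685e-01]), 'joint_vel': array([-8.12063333e-04, -2.06631962e-04, -2.39560248e-04, -7.21106137e-04,
       -6.09574333e-04, -5.42546819e-05]), 'joint_efforts': array([ 1.59023639e-03, -3.93676829e+01, -3.70176816e+01,  2.93708149e-05,
        6.96788571e-03,  3.21699233e-06]), 'tool_pos': array([0.27193974, 0.56203267, 0.23006606]), 'tool_rot': array([ 0.59842296, -0.37592818,  0.59976408,  0.37530123]), 'contact_force': array([ 0.42227191, -0.02354932, -0.72961273]), 'ft_torque': array([-0.01578552, -0.04323878,  0.00939175]), 'gripper_width': 0.9999528229665887}
scene {'K': array([[541.36520853,   0.        , 314.37378045],
       [  0.        , 541.36520853, 243.50983222],
       [  0.        ,   0.        ,   1.        ]]), 'rvec': array([ 2.06813695, -0.75344236,  0.36794555]), 'tvec': array([-0.40986884,  0.26502377,  0.6719886 ])}
scene clamp_bar [([0.5936, -0.0652, 0.0309], 0.87)]
scene end_stop [([0.6582, -0.0281, 0.0207], 0.8)]
scene step
[... 818 characters left out ...]
73), ([0.6591, -0.0283, 0.0148], 0.73)]
top end_stop [([0.5786, -0.0663, 0.0272], 0.72), ([0.6606, -0.0319, 0.0167], 0.56)]
top step_foot [([0.3519, 0.1179, 0.0071], 0.74), ([0.5501, 0.1184, 0.0107], 0.66), ([0.3239, -0.1943, 0.0027], 0.59), ([0.5061, -0.1129, 0.0274], 0.57), ([0.5096, -0.1102, 0.0151], 0.18)]
top block_nose [([0.4917, 0.1286, 0.0035], 0.97), ([0.5769, -0.0696, 0.0228], 0.95), ([0.319, -0.1273, 0.0026], 0.68), ([0.3212, 0.0367, 0.0109], 0.62), ([0.5047, -0.1093, 0.0189], 0.25)]
top fixture [([0.5927, -0.0614, -0.0002], 0.9)]
top block [([0.5549, 0.1202, 0.0008], 0.86), ([0.3279, -0.1867, -0.0011], 0.61), ([0.3449, 0.1143, 0.002], 0.57), ([0.5102, -0.1107, 0.0279], 0.46)]
0.7
```

View pics/scene0.png

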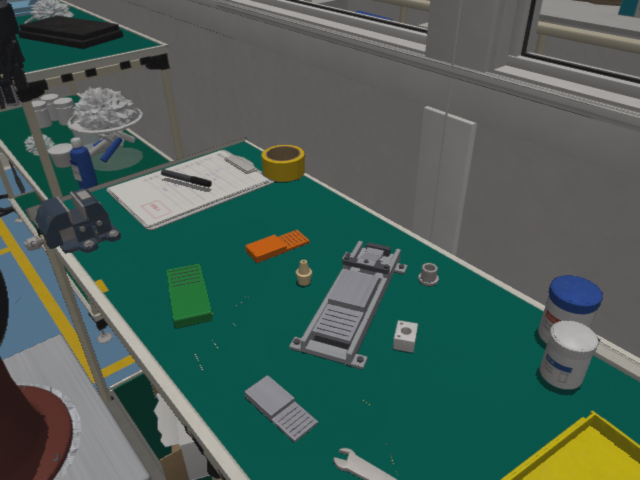

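View pics/top0.png

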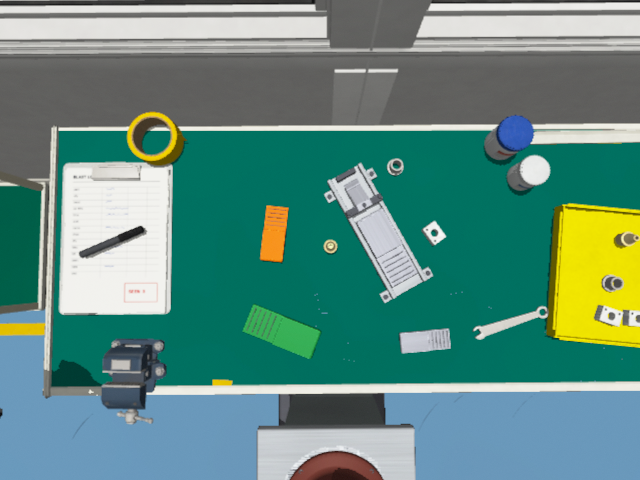

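Candidates for the block in the top view: the grey one in the channel (390,245), green (282,332), orange (274,234) and a small grey one (425,341). By colour and size, the channel block is the one meant. Next is a close crop and a finer measurement.

```bash
cat > h.py <<'E'
import cv2,numpy as np
from plant import cams
def proj(c,P):
    i=cams.camera_info(c);return cv2.projectPoints(np.array(P,float).reshape(-1,3),i['rvec'],i['tvec'],i['K'],None)[0].reshape(-1,2)
def fx(P,o,yaw):
    P=np.array(P,float).reshape(-1,3)/1000;c,s=np.cos(yaw),np.sin(yaw)
    return np.c_[o[0]+c*P[:,0]-s*P[:,1],o[1]+s*P[:,0]+c*P[:,1],P[:,2]]
def cloud(c,d):
    i=cams.camera_info(c);K=i['K'];R=cv2.Rodrigues(i['rvec'])[0]
    v,u=np.mgrid[:480,:640];q=np.stack([(u-K[0,2])/K[0,0]*d,(v-K[1,2])/K[1,1]*d,d],-1)
    return (q-i['tvec'].ravel())@R
def overlay(src,c,segs,o,yaw,out,win):
    im=cv2.imread(src);x0,y0,x1,y1,k=win
    im=cv2.resize(im[y0:y1,x0:x1],None,fx=k,fy=k,interpolation=cv2.INTER_CUBIC)
    for (pts,col) in segs:
        p=(proj(c,fx(pts,o,yaw))-[x0-.5,y0-.5])*k-.5
        cv2.polylines(im,[np.round(p).astype(int)],True,col,1)
    cv2.imwrite(out,im)
E
python3 - <<'E'
from h import *
o=(0.5925,-0.0645);yaw=.49
def rect(a,b,w,z): return [[a,-w,z],[b,-w,z],[b,w,z],[a,w,z]]
B=-98
segs=[(rect(-186,89,31.5,24),(0,0,255)),(rect(-186,89,40,24),(0,0,255)),(rect(0,14,40,40),(255,0,255)),(rect(B,B+84,30,36),(0,255,0)),(rect(B-66,B,30,26),(0,255,255))]
overlay("pics/top0.png","top",segs,o,yaw,"pics/ov_top.png",(310,150,450,310,5-1))
overlay("pics/scene0.png","scene",segs,o,yaw,"pics/ov_sc.png",(280,230,420,380,4))
for c in("top","scene"):
    d=np.load(f"pics/{c}0d.npy");X=cloud(c,d)
    cs,sn=np.cos(yaw),np.sin(yaw);dx=X[...,0]-o[0];dy=X[...,1]-o[1]
    u=(cs*dx+sn*dy)*1000;v=(-sn*dx+cs*dy)*1000;z=X[...,2]*1000
    for n,a,b in(("tail",B-50,B-8),("nose",B+8,B+75),("bar",2,12)):
        m=(u>a)&(u<b)&(abs(v)<22)&(d>0);print(c,n,m.sum(),np.round(np.percentile(z[m],[5,50,95]),1))
    m=(abs(abs(v)-36)<3)&(u>-170)&(u<-20);print(c,'rail',np.median(z[m]))
    m=(abs(v)>80)&(abs(v)<120)&(abs(u)<60);print('bench',np.median(z[m]))
E
```

```text
top tail 457 [22.5 25.4 28.2]
top nose 727 [32.5 35.1 38.1]
top bar 111 [36.5 40.8 44.1]
top rail 23.01463274574076
bench -0.8185107721409876
scene tail 557 [26.4 28.2 29.7]
scene nose 723 [36.6 38.2 39.8]
scene bar 96 [33.1 43.6 46.4]
scene rail 23.872837743589553
bench 2.465251102894903
```

View pics/ov_top.png

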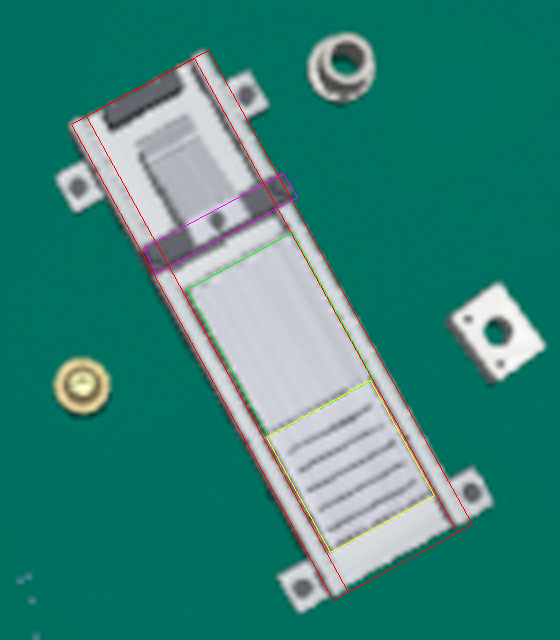

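View pics/ov_sc.png

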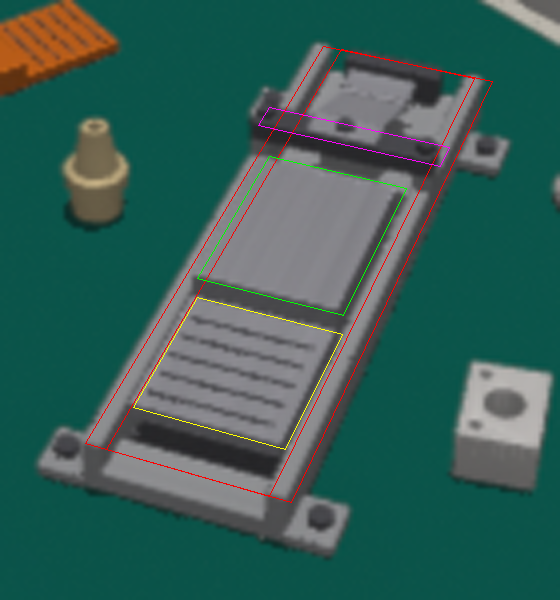

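The top overlay fits the rails, bar and block to about 1–2 mm: origin (0.5925, -0.0645), yaw 0.49, block foot at u = -98 mm. The deck measures z ≈ 26–28 mm, which matches 26. The channel block spans about 150 mm and is grey, so it is the right one. I'll travel over it with the fingers closed.

Call:
play_rows:
  motion:
    - [1,[0.015,-0.046,0],-0.147]
    - [1,[0.029,-0.093,0],-0.294]
    - [1,[0.044,-0.139,0],-0.44]
    - [1,[0.058,-0.186,0],-0.587]
    - [1,[0.073,-0.23,0],-0.735]

```text
time: 1.2
tool_pos: [0.3454, 0.3308, 0.2314]
tool_rot: [0.695, -0.133, 0.694, 0.133]
contact_force: [0.7, 0.1, -0.2]
gripper_width: 0.142
```

Call:
play_rows:
  motion:
    - [1,[0.015,-0.046,0],-0.147]
    - [1,[0.029,-0.093,0],-0.294]
    - [1,[0.044,-0.139,0],-0.44]
    - [1,[0.058,-0.186,0],-0.587]
    - [1,[0.073,-0.23,0],-0.735]

```text
time: 1.7
tool_pos: [0.4185, 0.1006, 0.2317]
tool_rot: [0.696, 0.125, 0.695, -0.125]
contact_force: [1.3, -0.0, 0.5]
gripper_width: 0.003
```

Call:
play_rows:
  motion:
    - [1,[0.015,-0.046,0],-0.147]
    - [1,[0.029,-0.093,0],-0.294]
    - [1,[0.044,-0.139,0],-0.44]
    - [1,[0.058,-0.186,0],-0.587]
    - [1,[0.072,-0.22,0],-0.73]

```text
time: 2.2
tool_pos: [0.4905, -0.1204, 0.2316]
tool_rot: [0.605, 0.366, 0.605, -0.366]
contact_force: [0.3, 0.4, -0.9]
gripper_width: 0.0
```

```bash
cat > st.py <<'E'
from plant import state
import numpy as np
o=np.array((0.5925,-0.0645));yaw=.49
s=state();c,n=np.cos(yaw),np.sin(yaw)
p=s['tool_pos'];d=p[:2]-o
w,x,y,z=s['tool_rot'];jz=np.array([2*(x*z+w*y),2*(y*z-w*x)])
f=s['contact_force']
print('t',s['time'],'pos',p.round(4),'u,v mm',round((c*d[0]+n*d[1])*1e3,1),round((-n*d[0]+c*d[1])*1e3,1),'jawyaw',np.arctan2(jz[1],jz[0]).round(3),'F',f.round(1),'Fu',round(c*f[0]+n*f[1],1),'Fv',round(-n*f[0]+c*f[1],1),'w',round(s['gripper_width'],3),s['joint_pos'].round(2))
E
python3 st.py
```

```text
t 2.2 pos [ 0.4905 -0.1204  0.2316] u,v mm -116.3 -1.3 jawyaw -1.088 F [ 0.3  0.4 -0.9] Fu 0.5 Fv 0.2 w 0.0 [-0.39 -0.24  1.89 -0.    1.5   0.7 ]
```

Call:
play_rows:
  motion:
    - [1,[-0.001,0.002,-0.05],0.007]
    - [1,[-0.001,0.002,-0.1],0.007]
    - [1,[-0.001,0.002,-0.15],0.007]
    - [1,[-0.001,0.002,-0.19],0.007]
    - [1,[-0.001,0.002,-0.19],0.007]

```text
time: 2.7
tool_pos: [0.4839, -0.1134, 0.0349]
tool_rot: [0.603, 0.361, 0.612, -0.362]
contact_force: [-0.3, 0.8, -0.5]
gripper_width: -0.004
```

```bash
python3 st.py; python3 - <<'E'
from h import *
for c,w in(("scene",(260,200,440,380)),("top",(310,150,450,310))):
    p,d=cams.grab_frame(c);p=p[w[1]:w[3],w[0]:w[2],::-1]
    cv2.imwrite(f"pics/{c}1.png",cv2.resize(p,None,fx=3.2,fy=3.2,interpolation=2))
E
```

```text
t 2.7 pos [ 0.4839 -0.1134  0.0349] u,v mm -118.8 7.9 jawyaw -1.073 F [-0.3  0.8 -0.5] Fu 0.1 Fv 0.9 w -0.004 [-0.38 -0.03  2.05 -0.    1.14  0.69]
```

View pics/scene1.png

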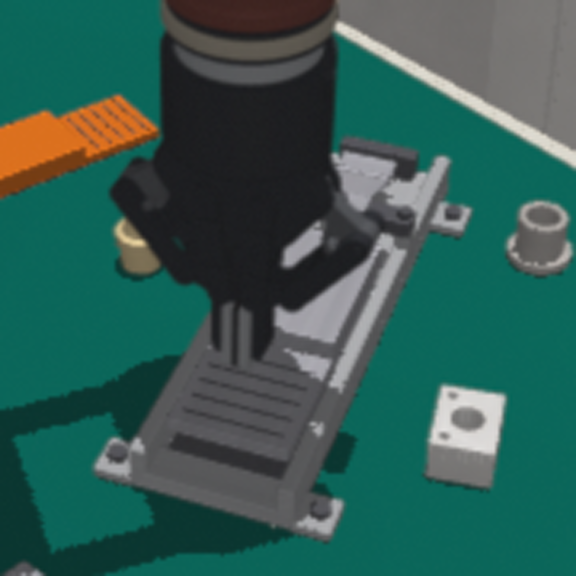

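View pics/top1.png

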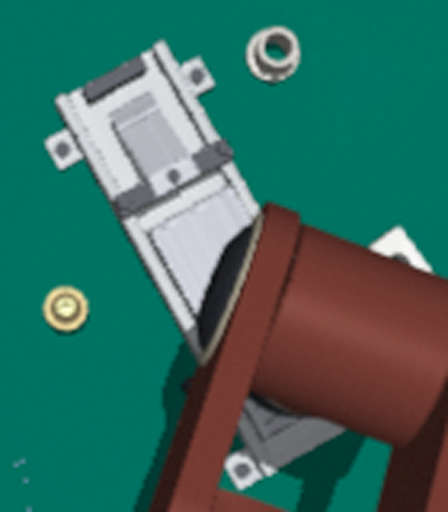

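```bash
python3 st.py
```

```text
t 2.8 pos [ 0.4893 -0.1154  0.0417] u,v mm -115.0 3.6 jawyaw -1.073 F [-0.1  0.9 -0. ] Fu 0.3 Fv 0.8 w 0.003 [-0.38 -0.04  2.04  0.    1.14  0.69]
```

Call:
play_rows:
  motion:
    - [1,[0.001,-0.002,-0.005],-0.008]
    - [1,[0.001,-0.002,-0.01],-0.008]
    - [1,[0.001,-0.002,-0.011],-0.008]
    - [1,[0.001,-0.002,-0.011],-0.008]

```text
time: 3.2
tool_pos: [0.4907, -0.1176, 0.031]
tool_rot: [0.607, 0.364, 0.606, -0.364]
contact_force: [-0.0, 0.9, -0.2]
gripper_width: -0.002
```

```bash
python3 st.py
```

```text
t 3.2 pos [ 0.4907 -0.1176  0.031 ] u,v mm -114.8 1.0 jawyaw -1.081 F [-0.   0.9 -0.2] Fu 0.4 Fv 0.8 w -0.002 [-0.38 -0.02  2.04  0.    1.11  0.7 ]
```

Call:
play_rows:
  motion:
    - [1,[0,0,-0.003],0]
    - [1,[0,0,-0.006],0]
    - [1,[0,0,-0.009],0]

```text
time: 3.5
tool_pos: [0.4908, -0.1176, 0.0224]
tool_rot: [0.606, 0.364, 0.606, -0.364]
contact_force: [-3.6, 1.5, 10.6]
gripper_width: -0.003
```

Call:
play_rows:
  motion:
    - [1,[0,0,-0.002],0]
    - [1,[0,0,-0.004],0]
    - [1,[0,0,-0.004],0]

```text
time: 3.8
tool_pos: [0.4908, -0.1176, 0.0191]
tool_rot: [0.606, 0.364, 0.606, -0.364]
contact_force: [-6.0, 1.9, 14.0]
gripper_width: -0.0
```

```bash
python3 st.py
```

```text
t 3.8 pos [ 0.4908 -0.1176  0.0191] u,v mm -114.7 1.0 jawyaw -1.081 F [-6.   1.9 14. ] Fu -4.4 Fv 4.5 w -0.0 [-0.38  0.    2.04 -0.    1.09  0.7 ]
```

Call:
play_rows:
  motion:
    - [1,[0,0,-0.001],0]
    - [1,[0,0,-0.002],0]
    - [1,[0,0,-0.002],0]

```text
time: 4.1
tool_pos: [0.4913, -0.1179, 0.018]
tool_rot: [0.607, 0.364, 0.606, -0.364]
contact_force: [-5.6, 2.2, 16.4]
gripper_width: -0.002
```

```bash
python3 st.py
```

```text
t 4.1 pos [ 0.4913 -0.1179  0.018 ] u,v mm -114.4 0.5 jawyaw -1.081 F [-5.6  2.2 16.4] Fu -3.9 Fv 4.6 w -0.002 [-0.38  0.01  2.04 -0.    1.09  0.7 ]
```

Nominally down at z = 18 mm. I'll add force.

Call:
play_rows:
  motion:
    - [1,[0,0,-0.001],0]
    - [1,[0,0,-0.002],0]
    - [1,[0,0,-0.002],0]

```text
time: 4.4
tool_pos: [0.4923, -0.1182, 0.0179]
tool_rot: [0.607, 0.364, 0.606, -0.364]
contact_force: [-9.8, 3.7, 26.1]
gripper_width: 0.002
```

```bash
python3 st.py
```

```text
t 4.4 pos [ 0.4923 -0.1182  0.0179] u,v mm -113.7 -0.2 jawyaw -1.081 F [-9.8  3.7 26.1] Fu -6.9 Fv 7.9 w 0.002 [-0.38  0.01  2.04 -0.    1.09  0.7 ]
```

Call:
play_rows:
  motion:
    - [1,[0,0,-0.001],0]
    - [1,[-0.001,0.001,-0.002],0]
    - [1,[-0.001,0.001,-0.002],0]

```text
time: 4.7
tool_pos: [0.4924, -0.1182, 0.0178]
tool_rot: [0.608, 0.363, 0.605, -0.364]
contact_force: [-11.4, 1.9, 35.4]
gripper_width: 0.003
```

Call:
play_rows:
  motion:
    - [1,[0.002,0.001,0],0]
    - [1,[0.004,0.002,0],0]
    - [1,[0.005,0.003,0],0]

```text
time: 5.0
tool_pos: [0.4963, -0.1163, 0.0179]
tool_rot: [0.608, 0.362, 0.606, -0.365]
contact_force: [-17.1, -2.3, 37.5]
gripper_width: 0.001
```

```bash
python3 st.py; python3 - <<'E'
from h import *
for c,w in(("scene",(260,200,440,380)),("top",(310,150,450,310))):
    p,d=cams.grab_frame(c);p=p[w[1]:w[3],w[0]:w[2],::-1]
    cv2.imwrite(f"pics/{c}2.png",cv2.resize(p,None,fx=3.2,fy=3.2,interpolation=2))
E
```

```text
t 5.0 pos [ 0.4963 -0.1163  0.0179] u,v mm -109.3 -0.5 jawyaw -1.079 F [-17.1  -2.3  37.5] Fu -16.1 Fv 6.1 w 0.001 [-0.37  0.02  2.03 -0.01  1.09  0.71]
```

View pics/scene2.png

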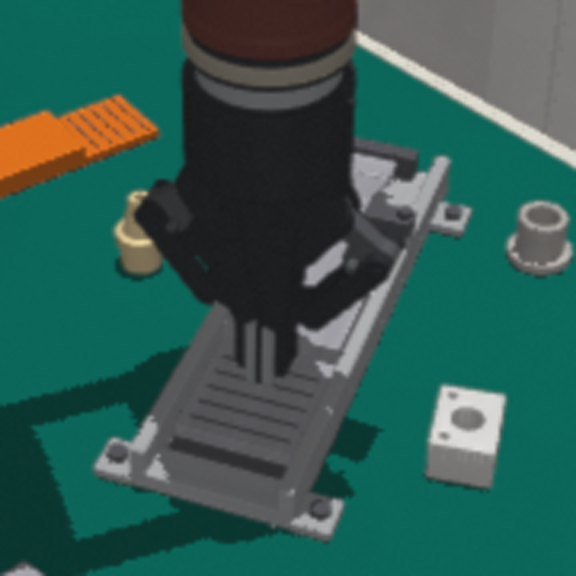

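View pics/top2.png

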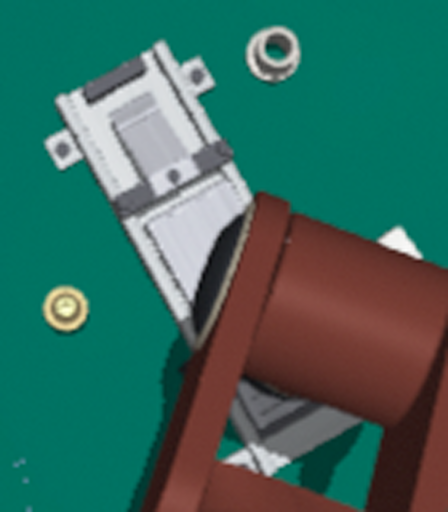

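Call:
play_rows:
  motion:
    - [1,[0.002,0.001,0],0]
    - [1,[0.004,0.002,0],0]
    - [1,[0.006,0.003,0],0]
    - [1,[0.008,0.004,0],0]
    - [1,[0.01,0.0055,0],0]

```text
time: 5.6
tool_pos: [0.5064, -0.1109, 0.0179]
tool_rot: [0.608, 0.362, 0.606, -0.365]
contact_force: [-16.3, -3.1, 37.3]
gripper_width: 0.003
```

```bash
python3 st.py; python3 - <<'E'
from h import *
for c,w in(("scene",(260,200,440,380)),("top",(310,150,450,310))):
    p,d=cams.grab_frame(c);p=p[w[1]:w[3],w[0]:w[2],::-1]
    cv2.imwrite(f"pics/{c}3.png",cv2.resize(p,None,fx=3.2,fy=3.2,interpolation=2))
E
```

```text
t 5.6 pos [ 0.5064 -0.1109  0.0179] u,v mm -97.8 -0.4 jawyaw -1.08 F [-16.3  -3.1  37.3] Fu -15.9 Fv 5.0 w 0.003 [-0.36  0.04  2.01 -0.01  1.09  0.73]
```

View pics/scene3.png

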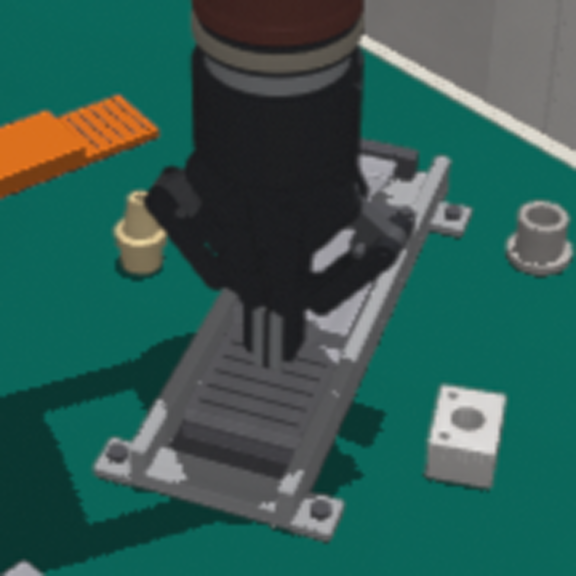

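View pics/top3.png

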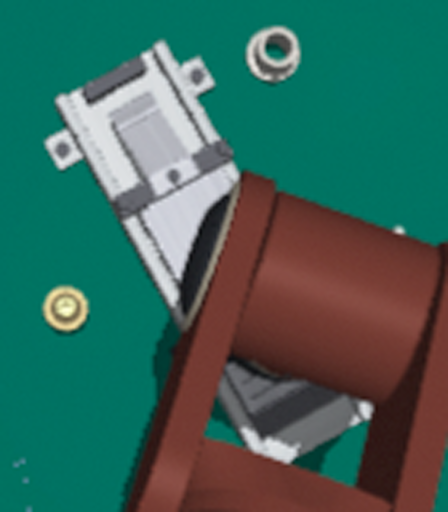

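The block slides with the fingers. Its tail edge has moved up to (180,430) and the nose is at the bar, still fully down with 37 N on it. Continuing.

Call:
play_rows:
  motion:
    - [1,[0.002,0.001,0],0]
    - [1,[0.004,0.002,0],0]
    - [1,[0.006,0.003,-0.001],0]
    - [1,[0.008,0.004,-0.001],0]
    - [1,[0.0105,0.0055,-0.001],0]

```text
time: 6.2
tool_pos: [0.5165, -0.1054, 0.0178]
tool_rot: [0.607, 0.362, 0.606, -0.365]
contact_force: [-19.5, -2.5, 44.8]
gripper_width: -0.0
```

```bash
python3 st.py
```

```text
t 6.2 pos [ 0.5165 -0.1054  0.0178] u,v mm -86.2 -0.3 jawyaw -1.08 F [-19.5  -2.5  44.8] Fu -18.4 Fv 7.0 w -0.0 [-0.34  0.06  1.99 -0.01  1.09  0.74]
```

Call:
play_rows:
  motion:
    - [1,[0.002,0.001,0],0]
    - [1,[0.004,0.002,0],0]
    - [1,[0.006,0.003,0],0]
    - [1,[0.008,0.004,0],0]
    - [1,[0.0105,0.0055,0],0]

```text
time: 6.7
tool_pos: [0.527, -0.0997, 0.0179]
tool_rot: [0.607, 0.362, 0.606, -0.365]
contact_force: [-21.0, -2.4, 43.3]
gripper_width: -0.002
```

```bash
python3 st.py
```

```text
t 6.7 pos [ 0.527  -0.0997  0.0179] u,v mm -74.3 -0.2 jawyaw -1.08 F [-21.   -2.4  43.3] Fu -19.7 Fv 7.8 w -0.002 [-0.32  0.08  1.97 -0.01  1.09  0.76]
```

Call:
play_rows:
  motion:
    - [1,[0.002,0.001,0],0]
    - [1,[0.004,0.002,0],0]
    - [1,[0.006,0.003,0],0]
    - [1,[0.008,0.004,0],0]
    - [1,[0.0105,0.0055,0],0]

```text
time: 7.2
tool_pos: [0.5374, -0.094, 0.0178]
tool_rot: [0.607, 0.362, 0.606, -0.365]
contact_force: [-21.7, -1.9, 43.8]
gripper_width: 0.003
```

```bash
python3 st.py; python3 - <<'E'
from h import *
for c,w in(("scene",(260,200,440,380)),("top",(310,150,450,310))):
    p,d=cams.grab_frame(c);p=p[w[1]:w[3],w[0]:w[2],::-1]
    cv2.imwrite(f"pics/{c}4.png",cv2.resize(p,None,fx=3.2,fy=3.2,interpolation=2))
E
```

```text
t 7.2 pos [ 0.5374 -0.094   0.0178] u,v mm -62.5 -0.1 jawyaw -1.08 F [-21.7  -1.9  43.8] Fu -20.1 Fv 8.6 w 0.003 [-0.31  0.1   1.95 -0.01  1.09  0.78]
```

View pics/scene4.png

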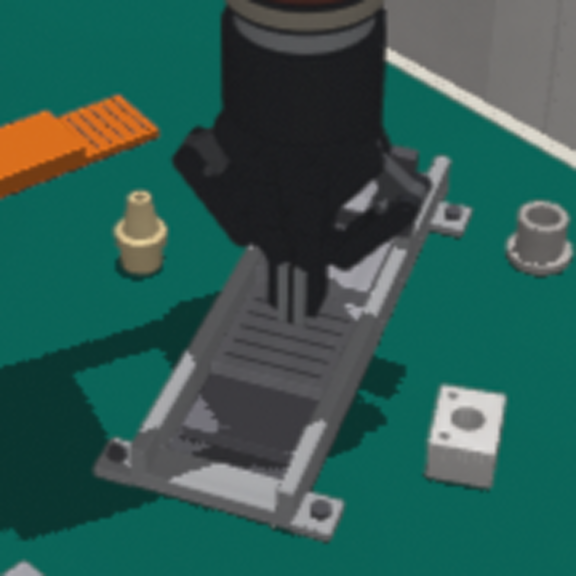

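View pics/top4.png

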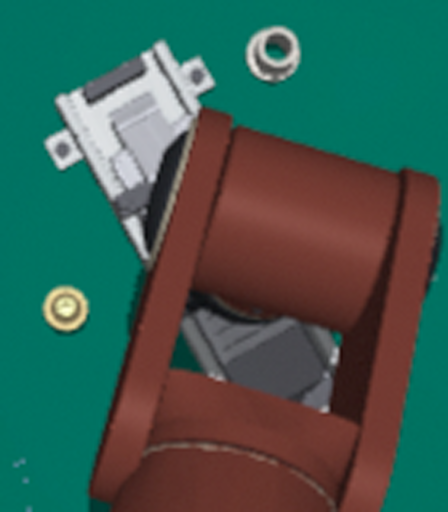

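Call:
play_rows:
  motion:
    - [1,[0.002,0.001,0],0]
    - [1,[0.004,0.002,0],0]
    - [1,[0.006,0.003,0],0]
    - [1,[0.008,0.0045,0],0]
    - [1,[0.01,0.006,0],0]

```text
time: 7.8
tool_pos: [0.5472, -0.0886, 0.0178]
tool_rot: [0.607, 0.361, 0.606, -0.366]
contact_force: [-21.9, -5.6, 43.1]
gripper_width: -0.002
```

```bash
python3 st.py
```

```text
t 7.8 pos [ 0.5472 -0.0886  0.0178] u,v mm -51.4 0.0 jawyaw -1.079 F [-21.9  -5.6  43.1] Fu -21.9 Fv 5.4 w -0.002 [-0.29  0.12  1.93 -0.01  1.1   0.79]
```

Call:
play_rows:
  motion:
    - [1,[0.002,0.001,0],0]
    - [1,[0.004,0.002,0],0]
    - [1,[0.006,0.003,0],0]
    - [1,[0.008,0.0045,0],0]
    - [1,[0.01,0.006,0],0]

```text
time: 8.3
tool_pos: [0.5575, -0.083, 0.0179]
tool_rot: [0.608, 0.361, 0.606, -0.366]
contact_force: [-19.5, -6.1, 41.4]
gripper_width: -0.001
```

```bash
python3 st.py; python3 - <<'E'
from h import *
for c,w in(("scene",(260,200,440,380)),("top",(310,150,450,310))):
    p,d=cams.grab_frame(c);p=p[w[1]:w[3],w[0]:w[2],::-1]
    cv2.imwrite(f"pics/{c}5.png",cv2.resize(p,None,fx=3.2,fy=3.2,interpolation=2))
E
```

```text
t 8.3 pos [ 0.5575 -0.083   0.0179] u,v mm -39.6 0.1 jawyaw -1.08 F [-19.5  -6.1  41.4] Fu -20.1 Fv 3.8 w -0.001 [-0.28  0.14  1.9  -0.01  1.1   0.81]
```

View pics/scene5.png

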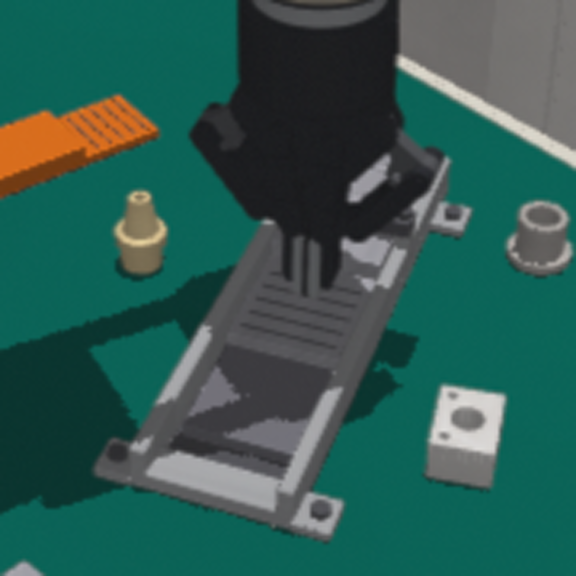

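View pics/top5.png

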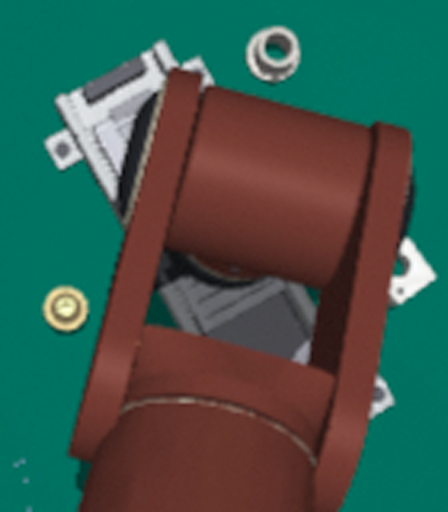

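Call:
play_rows:
  motion:
    - [1,[0.002,0.001,0],0]
    - [1,[0.004,0.002,0],0]
    - [1,[0.006,0.003,0],0]
    - [1,[0.008,0.0045,0],0]

```text
time: 8.8
tool_pos: [0.5657, -0.0785, 0.0179]
tool_rot: [0.608, 0.361, 0.605, -0.366]
contact_force: [-19.2, -6.3, 39.4]
gripper_width: 0.004
```

```bash
python3 st.py
```

```text
t 8.8 pos [ 0.5657 -0.0785  0.0179] u,v mm -30.3 0.2 jawyaw -1.08 F [-19.2  -6.3  39.4] Fu -19.9 Fv 3.5 w 0.004 [-0.26  0.16  1.89 -0.01  1.1   0.82]
```

```bash
python3 - <<'E'
from h import *
p,d=cams.grab_frame("scene");cv2.imwrite("pics/s6.png",p[:,:,::-1])
o=(0.5925,-0.0645)
segs=[([[f-66,-30,18],[f-66,30,18]],col) for f,col in((-28,(0,0,255)),(-20,(0,255,0)),(-12,(255,0,0)))]
overlay("pics/s6.png","scene",segs,o,.49,"pics/ov6.png",(290,230,410,350,5))
p,d=cams.grab_frame("top");cv2.imwrite("pics/t6.png",p[:,:,::-1])
overlay("pics/t6.png","top",segs,o,.49,"pics/ov6t.png",(310,150,450,310,3))
E
```

```text
(no output)
```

View pics/ov6.png

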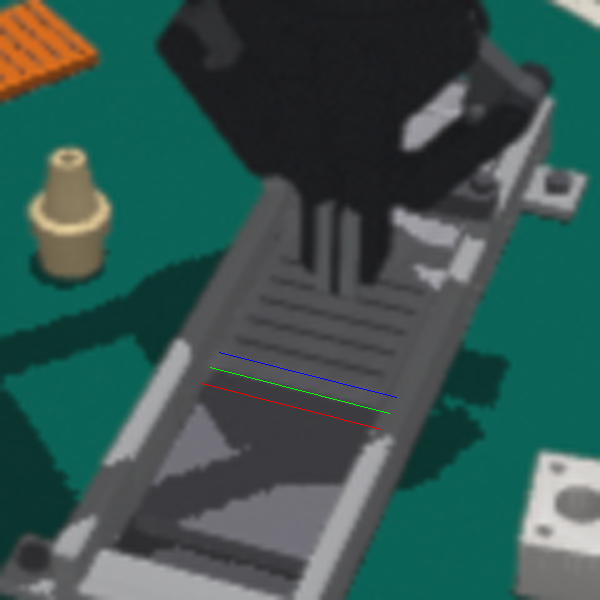

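View pics/ov6t.png

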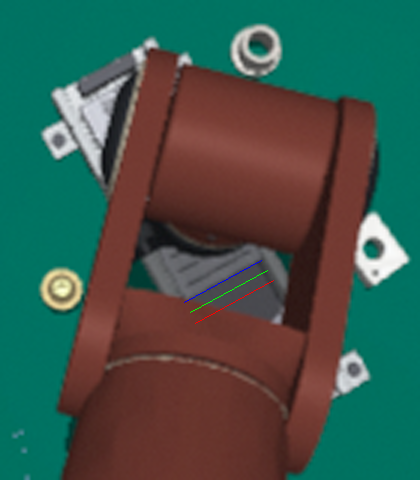

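The tail edge lies near the green line, so the foot is at u ≈ -20, consistent with the fingertips at the step. About 13 mm to go.

Call:
play_rows:
  motion:
    - [1,[0.002,0.001,0],0]
    - [1,[0.004,0.002,0],0]
    - [1,[0.006,0.003,0],0]
    - [1,[0.007,0.0035,0],0]

```text
time: 9.3
tool_pos: [0.5713, -0.0755, 0.0179]
tool_rot: [0.607, 0.36, 0.607, -0.366]
contact_force: [-26.9, -9.2, 45.3]
gripper_width: 0.004
```

```bash
python3 st.py
```

```text
t 9.3 pos [ 0.5713 -0.0755  0.0179] u,v mm -23.9 0.3 jawyaw -1.079 F [-26.9  -9.2  45.3] Fu -28.1 Fv 4.5 w 0.004 [-0.26  0.17  1.87 -0.01  1.1   0.83]
```

Call:
play_rows:
  motion:
    - [1,[0.002,0.001,0],0]
    - [1,[0.003,0.0015,0],0]
    - [1,[0.003,0.0015,0],0]

```text
time: 9.6
tool_pos: [0.5713, -0.0754, 0.0178]
tool_rot: [0.605, 0.358, 0.609, -0.368]
contact_force: [-35.4, -12.8, 51.8]
gripper_width: -0.004
```

```bash
python3 st.py
```

```text
t 9.6 pos [ 0.5713 -0.0754  0.0178] u,v mm -23.8 0.3 jawyaw -1.078 F [-35.4 -12.8  51.8] Fu -37.3 Fv 5.4 w -0.004 [-0.25  0.17  1.87 -0.01  1.11  0.83]
```

```bash
python3 - <<'E'
from h import *
p,d=cams.grab_frame("scene");cv2.imwrite("pics/s7.png",p[:,:,::-1])
o=(0.5925,-0.0645)
segs=[([[f-66,-30,18],[f-66,30,18]],col) for f,col in((-21,(0,0,255)),(-14,(0,255,0)),(-7,(255,0,0)))]
overlay("pics/s7.png","scene",segs,o,.49,"pics/ov7.png",(300,220,420,340,5))
p,d=cams.grab_frame("top");cv2.imwrite("pics/t7.png",p[:,:,::-1])
overlay("pics/t7.png","top",segs,o,.49,"pics/ov7t.png",(310,150,450,310,4))
E
```

```text
(no output)
```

View pics/ov7.png

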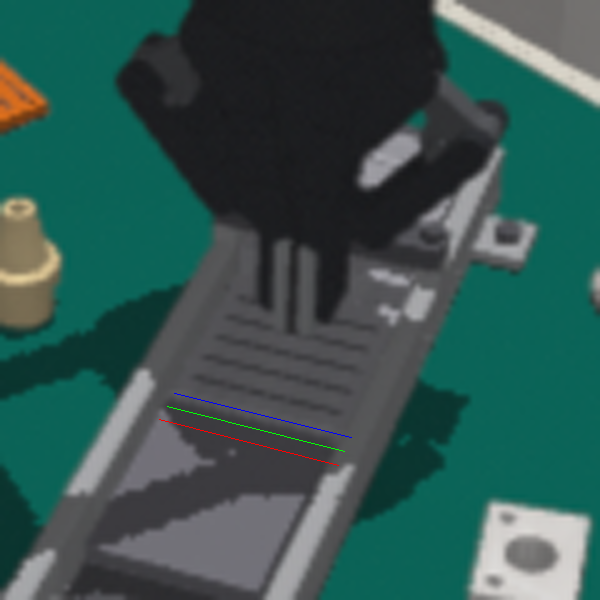

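View pics/ov7t.png

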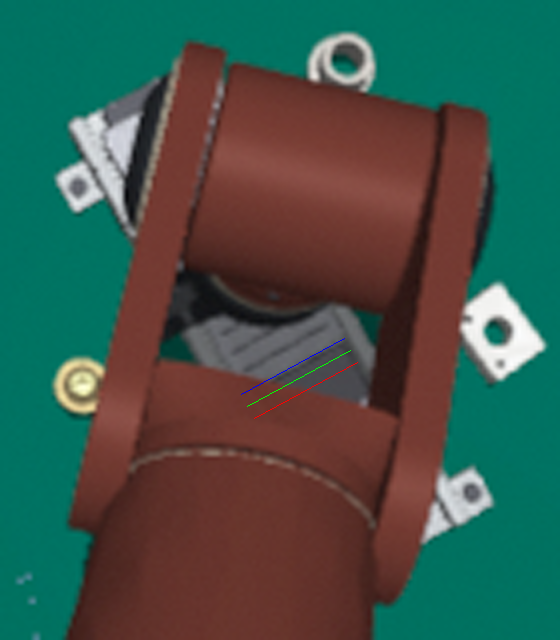

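```bash
cat > pad.py <<'E'
from h import *
import sys
o=(0.5925,-0.0645);yaw=.49
for c in sys.argv[1:]:
    p,d=cams.grab_frame(c);X=cloud(c,d);cs,sn=np.cos(yaw),np.sin(yaw);dx=X[...,0]-o[0];dy=X[...,1]-o[1]
    u=(cs*dx+sn*dy)*1000;v=(-sn*dx+cs*dy)*1000;z=X[...,2]*1000
    for a in range(-186,0,6):
        m=(u>a)&(u<a+6)&(abs(v)<24)&(d>0)
        if m.sum()>4: print(c,a+3,m.sum(),np.round(np.percentile(z[m],[10,50,90]),1))
    m=(abs(abs(v)-36)<3)&(u>-170)&(u<-60);print('rail',np.median(z[m]))
E
python3 pad.py scene; python3 st.py
```

```text
scene -183 140 [ 4.2 11.6 13.3]
scene -177 94 [10.8 12.2 13.6]
scene -171 90 [11.  12.1 13.6]
scene -165 14 [10.4 11.  11.5]
scene -159 55 [2.8 4.1 5.4]
scene -153 176 [ 2.7 13.  20. ]
scene -147 207 [ 3.1 16.  20.7]
scene -141 123 [ 3.2 19.6 21.1]
scene -135 90 [19.  20.3 21.5]
scene -129 135 [ 19.4  21.1 348.1]
scene -123 462 [ 20.6 334.9 376.7]
scene -117 514 [ 20.3 334.1 375.7]
scene -111 500 [ 20.5 328.4 371.9]
scene -105 507 [ 20.5 328.2 368.9]
scene -99 493 [ 20.6 320.5 364.8]
scene -93 465 [ 20.6 318.1 360.8]
scene -87 515 [ 20.8 309.2 354.9]
scene -81 484 [ 20.3 311.3 352.5]
scene -75 222 [ 18.  328.  354.5]
scene -69 92 [ 17.9  20.7 307.7]
scene -63 256 [ 20.1 166.9 192.9]
scene -57 1296 [154.  206.3 248.2]
scene -51 671 [148.7 201.8 243.7]
scene -45 326 [ 20.3 122.  236.5]
scene -39 541 [ 21.2  89.2 126. ]
scene -33 705 [ 27.6  76.4 129.9]
scene -27 103 [19.3 39.3 77.9]
scene -21 76 [19.6 45.4 78.1]
scene -15 57 [19.2 72.2 81.5]
scene -9 81 [ 19.9  25.7 337.3]
scene -3 63 [ 29.2  34.9 338.1]
rail 261.5795760363177
t 9.75 pos [ 0.5713 -0.0755  0.0178] u,v mm -23.8 0.3 jawyaw -1.079 F [-35.5 -13.5  52.5] Fu -37.7 Fv 4.8 w -0.003 [-0.25  0.17  1.87 -0.01  1.11  0.83]
```

The pad reads the same height as the deck (20.3 against 20, with a +2 mm bias; floor 12), so it has popped up. Pushing no longer moves the block, so it is home. I'll ease the push slightly and lift straight up.

Call:
play_rows:
  motion:
    - [1,[-0.001,-0.0005,0.002],0]
    - [1,[-0.002,-0.001,0.005],0]
    - [1,[-0.002,-0.001,0.008],0]
    - [1,[-0.003,-0.0015,0.012],0]
    - [1,[-0.004,-0.002,0.022],0]

```text
time: 10.25
tool_pos: [0.5684, -0.0714, 0.0309]
tool_rot: [0.605, 0.363, 0.608, -0.364]
contact_force: [-0.4, 0.3, 0.4]
gripper_width: 0.004
```

```bash
python3 st.py
```

```text
t 10.25 pos [ 0.5684 -0.0714  0.0309] u,v mm -24.5 5.3 jawyaw -1.081 F [-0.4  0.3  0.4] Fu -0.2 Fv 0.5 w 0.004 [-0.25  0.14  1.88  0.    1.13  0.83]
```

Clear of the block. Now up and away toward the start side for a clear view.

Call:
play_rows:
  motion:
    - [1,[-0.005,-0.002,0.03],0]
    - [1,[-0.01,0,0.08],0]
    - [1,[-0.01,0,0.13],0]
    - [1,[-0.02,0.04,0.16],0]
    - [1,[-0.03,0.09,0.18],0]

```text
time: 10.75
tool_pos: [0.5421, 0.0126, 0.2146]
tool_rot: [0.608, 0.366, 0.604, -0.364]
contact_force: [0.5, 0.5, 0.3]
gripper_width: 0.0
```

Call:
play_rows:
  motion:
    - [1,[-0.01,0.05,0],0]
    - [1,[-0.02,0.1,0],0]
    - [1,[-0.03,0.15,0],0]
    - [1,[-0.05,0.195,0],0]
    - [1,[-0.06,0.24,0],0]

```text
time: 11.25
tool_pos: [0.4793, 0.2547, 0.2104]
tool_rot: [0.606, 0.364, 0.606, -0.364]
contact_force: [1.1, 0.7, -0.1]
gripper_width: -0.001
```

Call:
play_rows:
  motion:
    - [1,[-0.02,0.04,0],0]
    - [1,[-0.04,0.08,0],0]
    - [1,[-0.06,0.12,0],0]
    - [1,[-0.06,0.12,0],0]
    - [1,[-0.06,0.12,0],0]

```text
time: 11.75
tool_pos: [0.4201, 0.3734, 0.2101]
tool_rot: [0.607, 0.363, 0.607, -0.363]
contact_force: [0.4, 0.2, 0.3]
gripper_width: -0.004
```

```bash
python3 st.py; python3 pad.py scene top; python3 - <<'E'
from h import *
o=(0.5925,-0.0645);B=-7
def rect(a,b,w,z): return [[a,-w,z],[b,-w,z],[b,w,z],[a,w,z]]
segs=[(rect(-186,89,40,24),(0,0,255)),(rect(B-66,B,30,18),(0,255,255)),(rect(77,77.1,25,18),(255,0,0))]
for c,w in(("scene",(280,225,430,375,4)),("top",(310,150,450,310,4-.5))):
    p,d=cams.grab_frame(c);cv2.imwrite(f"pics/{c}9.png",p[:,:,::-1])
    overlay(f"pics/{c}9.png",c,[],o,.49,f"pics/{c}9c.png",w)
    overlay(f"pics/{c}9.png",c,segs,o,.49,f"pics/{c}9o.png",w)
    im=np.hstack([cv2.imread(f"pics/{c}9c.png"),cv2.imread(f"pics/{c}9o.png")]);k=800/im.shape[1]
    cv2.imwrite(f"pics/{c}9b.png",cv2.resize(im,None,fx=k,fy=k))
E
```

```text
t 11.75 pos [0.4201 0.3734 0.2101] u,v mm 53.9 467.5 jawyaw -1.078 F [0.4 0.2 0.3] Fu 0.4 Fv -0.0 w -0.004 [ 0.59 -0.08  1.78 -0.    1.44  1.67]
scene -183 150 [ 1.7 11.5 13.5]
scene -177 97 [11.  12.2 13.4]
scene -171 95 [11.2 12.1 13.3]
scene -165 12 [ 9.9 11.  11.9]
scene -159 52 [2.9 4.1 5. ]
scene -153 187 [ 2.9  5.8 19.8]
scene -147 193 [ 3.1 16.3 20.9]
scene -141 125 [ 2.7 19.7 21.2]
scene -135 81 [19.3 20.3 21.5]
scene -129 89 [19.  20.3 21.6]
scene -123 84 [19.3 20.4 21.5]
scene -117 83 [18.8 20.  21.2]
scene -111 81 [19.  20.2 21.5]
scene -105 85 [18.9 20.4 21.5]
scene -99 73 [19.1 20.  21.2]
scene -93 77 [18.5 20.1 21.6]
scene -87 80 [19.  20.1 21.1]
scene -81 69 [18.8 20.1 21.5]
scene -75 81 [16.  18.9 21.3]
scene -69 78 [18.9 20.2 21.2]
scene -63 72 [19.  20.5 21.4]
scene -57 69 [18.7 20.4 21.7]
scene -51 73 [19.1 20.3 21.7]
scene -45 66 [19.2 20.3 21.6]
scene -39 70 [19.  20.  21.7]
scene -33 64 [19.  20.4 21.5]
scene -27 63 [18.8 20.5 21.8]
scene -21 64 [18.9 20.  21.2]
scene -15 64 [19.2 20.1 21.3]
scene -9 174 [19.6 24.  30.1]
scene -3 174 [29.2 34.5 41.7]
rail 22.37
[... 213 characters left out ...]
top -141 72 [14.4 16.7 19.5]
top -135 69 [15.1 17.1 19.1]
top -129 70 [14.9 17.4 19.5]
top -123 71 [15.  17.9 19.9]
top -117 68 [15.  17.1 19.3]
top -111 72 [14.5 16.5 19.5]
top -105 67 [14.9 17.1 19.3]
top -99 70 [14.8 17.  19. ]
top -93 68 [14.7 17.  20. ]
top -87 69 [15.  17.4 19.2]
top -81 70 [14.7 17.1 20.1]
top -75 68 [ 1.5  9.4 17.9]
top -69 70 [14.5 17.  19.6]
top -63 68 [15.2 17.  19.2]
top -57 68 [15.6 17.2 19.2]
top -51 71 [15.3 17.7 19.6]
top -45 67 [14.6 17.5 20.2]
top -39 70 [15.2 17.7 19.6]
top -33 68 [14.9 17.  19.4]
top -27 71 [15.2 17.4 19. ]
top -21 69 [14.9 17.4 19.5]
top -15 68 [14.4 17.1 19.5]
top -9 76 [15.3 17.4 20.3]
top -3 72 [24.6 27.  29. ]
rail 22.935032785171373
```

View pics/scene9b.png

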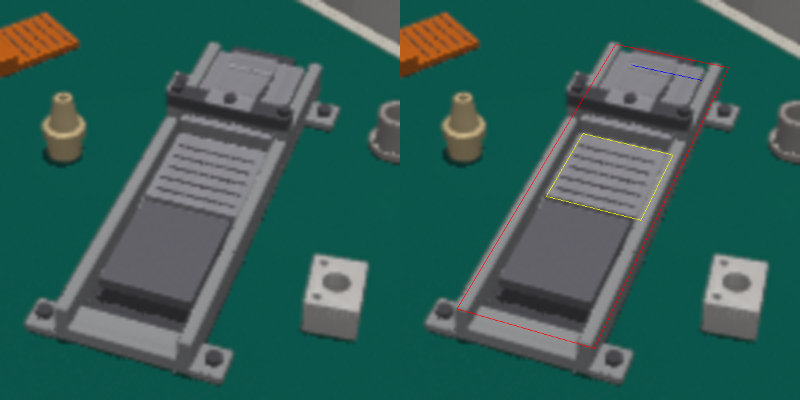

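View pics/top9b.png

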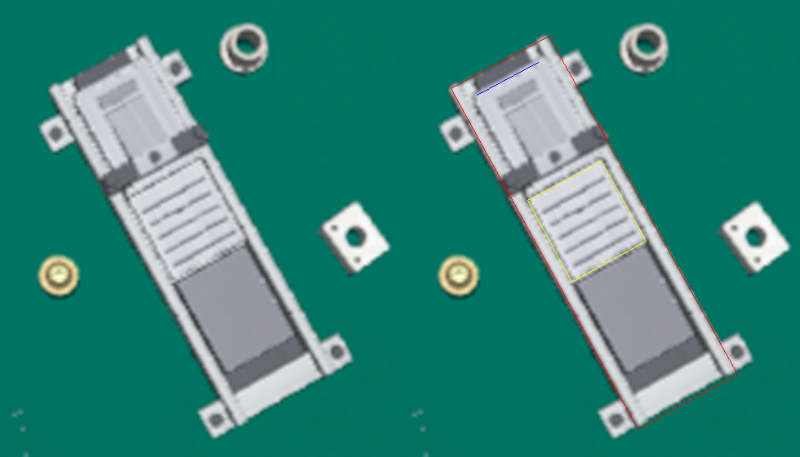

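Both views show the block home. The tail matches the outline predicted for foot = -7 mm, the nose meets the stop, and the pad is up (z ≈ 17–20 mm) behind a small gap at u = -75. The bystanders haven't moved.

```bash
python3 -c "
from plant import workorder,state
print(workorder.job_done(), state()['time'])"
```

```text
the job is handed in; nothing more can be done
the job is handed in; nothing more can be done
```

The stepped block is loaded: it sits fully home against the end stop, the sprung pad has popped up behind it, and I have handed the job in. The hand was clear of everything by 11.75 s.

- **What I did:** I closed the fingers and pressed the larger grey block's tail down with about 26–52 N. I held it at deck height z ≈ 18 mm all the way under the clamp bar and leaf spring. It stopped dead at about 37 N of push, and I then lifted the hand straight off.
- **Last checks:** In both camera views the tail matches the outline predicted for the block at home, within about 2 mm, and the nose meets the stop. The deck is at fully-down height. The pad reads as high as the deck, with the expected gap of about 4 mm between it and the tail. The three small parts look unmoved by eye.
- **Uncertain or disagreeing:**
    - The two cameras' heights differ by about 3 mm, on either side of the true value, which is within their calibration.
    - I did not see a separate force rise as the nose went under the leaf spring.
    - While I was pressing, the arm hid parts of the guide, so I judged that stretch partly from force and depth readings.

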